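Slide a cassette lid out over the end of the instrument ledge

ROBOT

A 6-joint arm with a two-finger parallel gripper is mounted at the origin on the work surface. World frame = base frame: x ahead of the robot, y to its left, z up, the work surface at z = 0. Lengths are in mm, angles in rad, forces in N, time in s.
With the tool pointing down it reaches from about 275 to 750 mm from the base axis. Payload 10.2 kg.
Tool frame: the origin (TCP) lies between the finger pads; the fingertips stand 17 mm ahead of it and the grasp point (between the pads) lies 2 mm behind it; y points along the fingers, x is the direction in which the jaws open and shut, and the axes are right-handed (so a half turn about y gives the same grasp; the last joint's range is limited). The gripper opens to 85 mm and grips with 20 to 120 N. Pads are 22 mm wide; open, the fingers measure 114 mm over their backs; the gripper's body (76 mm by 85 mm) begins 54 mm behind the grasp point. The pads swing forward as they close: fully open they stand 13 mm farther back than shut.
Start: joints at [0.913, 0.313, 1.498, -0, 1.331, -0.223], TCP at [221.158, 476.151, 208.494] pointing down, gripper open.
Joint ranges: [-2.94, 2.94], [-0.97, 2.17], [0.19, 2.56], [-1.23, 4.37], [0.02, 3.11], [-2.88, 2.88]. Speed limits (rad/s): [2.39, 2.39, 3.01, 3.14, 3.14, 3.14].

INTERFACE

Orientations are given as a unit quaternion [w, x, y, z].
In Python, from rig import ctrl gives the robot as it stands.
- The arm moves only by the tool jog_arm, never from a script. Its argument "targets" is a list of rows, each an object with "offset": the shift along the tool's x, y, z in m, a list of three; "yaw": the turn about the tool's y in rad. In form: [{"offset": [dx, dy, dz], "yaw": yaw}, ...]. A call has 1 to 12 rows; each row is the pose to reach, as a shift and turn from the pose measured when the call began, along the tool's axes at that moment; what a row does not reach only later rows make up. A row lasts 1/12 s, in which the tool goes at most 41.7 mm and 7.16 degrees, less where a joint would pass 70% of its speed; a pose out of reach is approached as far as the arm can. A call with a gripper value outside its range is refused whole. "fingers" is the finger opening in m, from 0 to 0.0854, set as the call begins (left out, the last holds). The fingers move at their own pace and stop on an object; "grip_force" is the grip in N (left out, the last holds). Time passes only in rows, so rows that repeat a pose let the fingers close. It gives the time, the measured TCP pose, the force and the opening at its end, in the units of the state.
- ctrl.sense(): the state, without advancing time (a new reading comes with each control period).
- ctrl.capture(name): name is "scene" or "top"; returns a dict with "img" (384x512x3 uint8, red, green, blue), "intrinsics" (3x3 intrinsics, pixels), "T" (4x4, takes a point from camera to world coordinates). Camera axes: x right, y up, looking along -z (the intrinsics and any distortion apply to the point x, -y, -z); pixel columns grow to the right and rows downward; lengths in mm; the calibration is good to about 2 mm. A picture is of the moment at which its call begins. There is no depth.
- ctrl.finish_job(): hands the job in, once; it reports no verdict.
Trained networks look in the newest picture that a camera, given by its name, has taken for a name from the list of things; names that differ only in an ending like _2 or _b are one class to them, and where a whole thing is asked for, a point or a joint stands for the part that bears it (a point fixed in the world has none). Each returns a list of dicts, best first, with "score" (0 to 1); they miss things now and then, are a little off and sometimes report something else, mostly with a low value. They report only what shows in the picture. A call takes as long as a camera call. They do not tell look-alikes from the thing itself.
- ctrl.boxes_of(camera, target): "box" ([left, top, right, bottom] in pixels, round what is visible of it).
- ctrl.regions_of(camera, target): "region" (384x512 bool, what is visible of it) and "box" ([left, top, right, bottom] in pixels, round what is visible of it).
The state is a dict: "time_s": time; "joints": joint angles; "dq": joint speeds; "tau": joint torques, N m; "eef_pos": TCP position; "ee_rot": TCP orientation; "force": force on the tool from outside, world axes, zero at the start; "wrist_torque": the same for the moment, N m; "grip_width": opening from 0.0 (shut) to 1.0 (fully open).
Only numpy, scipy, OpenCV 4.12 (cv2) and the standard library are available. Lean on these libraries where they do the work, as an engineer would, in place of code of your own. Each camera call takes 0.05 s, during which the arm holds its last target.

TASK

The thin perforated metal lid lying on the raised ledge belongs to the open rectangular instrument cassette that stands beyond one end of the ledge. With the fingertips, push the lid along the ledge towards that end until about a third of its length overhangs, so that its edge can be taken later; leave it lying flat, in line with the ledge and not over the front edge. Do not grip, lift or tip the lid, and leave everything else where it stands.

Things in the scene. Friction and masses are not known exactly. Their poses are not given: they have to be found in the camera images.
- ledge: fixed raised shelf on the table, blue top with aluminium trim, top surface flat and 60 mm above the table. Origin on the table under the middle of the top. Its own y axis runs along its length (360 mm: both ends are open, at y = -180 and +180 mm), its x axis points to the back, away from the robot: the front edge is at x = -102 mm (open, no rim), a 16 mm high aluminium rim stands on the top along the back from x = 100 to 106 mm
- lid: loose thin flat aluminium plate with a pattern of small dark perforations, 160 mm long (its own y) by 100 mm wide (its own x) by 5 mm thick, about 0.2 kg (mass and friction vary), lying flat on the front part of the ledge, a little askew. Origin at the centre of its underside; its length lies roughly along the ledge and it starts near the middle of the ledge. It slides on the ledge when pushed against its end and tips off if more than half of it hangs over
- cassette: open rectangular perforated aluminium box with three thin metal rods in it, 104 x 164 x 42 mm high, standing on the table 20 to 55 mm beyond one end of the ledge (either end). Origin at the centre of its underside
- bowl: round steel bowl, 124 mm across, 45 mm high, on the table beyond the other end of the ledge. Origin at the centre of its underside. Bystander
- jar: amber glass jar with white cap, 34 mm across, 45 mm high, standing on the ledge behind the lid, near the back rim. Origin at the centre of its underside. Bystander
- cup: clear plastic cup, 34 mm across, 40 mm high, standing on the ledge behind the lid, near the back rim. Origin at the centre of its underside. Bystander
- probe: slim black-handled probe, 160 mm long, 12 mm thick, lying on the table in front of the ledge. Origin on the table under its handle. Bystander
- clamp: steel ring-handled clamp, about 150 mm long, 70 mm across the rings, 8 mm high, lying on the table in front of the ledge. Origin on the table under its pivot. Bystander
- bottle: white plastic bottle, 60 mm across, 140 mm high, on the table behind the ledge. Origin at the centre of its underside. Bystander
- carton: white dispenser box with a green band, 110 x 200 x 70 mm high, on the table behind the ledge. Origin at the centre of its underside. Bystander
Not all that is in view belongs to the job. Of the things that look like the lid, the smaller one is meant. What is shaped like the cassette but green is not meant.

How it is judged (in metres and radians):
At the end, for the whole second after the job is handed in: The lid lies at rest, flat on the ledge, 35 to 68 mm of its 160 mm length beyond the end where the cassette stands (its centre 135 to 168 mm from the middle of the ledge), in line with the ledge within 8 degrees, and not more than 5 mm over the front edge (((y of cassette in the frame of ledge above 0 m and y of lid in the frame of ledge between 0.135 and 0.168 m) or (y of cassette in the frame of ledge below 0 m and y of lid in the frame of ledge between -0.168 and -0.135 m)) and angle between the y axis of lid and the y axis of ledge, either way round below 0.14 rad and angle between lid's own z axis and vertical below 0.06 rad and height (world z) of lid between 0.055 and 0.064 m and x of lid in the frame of ledge above -0.057 m and linear speed of lid below 0.01 m/s); the robot touches nothing.
It fails at once if the lid is lifted off the ledge (10 mm or more) (height (world z) of lid above 0.07 m).
It fails at once if the lid is tipped by more than 8 degrees (angle between lid's own z axis and vertical above 0.14 rad).
It fails at once if the cassette or the bowl is displaced by more than 30 mm or knocked over (distance of any of cassette, bowl from where it was at the start of the episode above 0.03 m or angle between any of cassette, bowl's own z axis and vertical above 0.35 rad).
It fails at once if the jar or the cup on the ledge is displaced by more than 20 mm or knocked over (distance of any of jar, cup from where it was at the start of the episode above 0.02 m or angle between any of jar, cup's own z axis and vertical above 0.35 rad).
It fails at once if the probe, clamp, bottle or carton is displaced by more than 30 mm or knocked over (distance of any of probe, clamp, bottle, carton from where it was at the start of the episode above 0.03 m or angle between any of probe, clamp, bottle, carton's own z axis and vertical above 0.35 rad).
It also fails if it takes over 38 s, if anything falls off the work surface, if the arm or the gripper's body presses on something with over 40 N, if the wrist force passes 120 N, or if a joint passes its speed limit or range.

## Working session

There is one attempt and no reset: what is moved stays moved. The work goes in short steps, Python scripts to look and compute and a tool call to move; the robot and the scene stay as the last step left them, time stands still between calls to the robot, and variables do not carry over. Pictures are saved under pics/ and viewed, and the job is handed in when it is done.

Besides the shell and the picture viewer there is one more tool, called in YAML: its name, and indented under it one key for each argument. jog_arm: Moves the arm, as the interface text tells. Its arguments: {"type":"object","properties":{"targets":{"type":"array"},"fingers":{"type":"number"},"grip_force":{"type":"number"}},"required":["targets"]}

```bash
mkdir -p pics; python3 - <<'E'
from rig import ctrl
import cv2,numpy as np,pickle
s=ctrl.sense();print({k:np.round(v,3) for k,v in s.items()})
for n in("scene","top"):
    c=ctrl.capture(n);cv2.imwrite(f"pics/{n}0.png",cv2.resize(c["img"][:,:,::-1],(800,600),interpolation=cv2.INTER_CUBIC))
    pickle.dump(c,open(f"{n}0.pkl","wb"));print(n,c["intrinsics"],np.round(c["T"],3), [k for k in c])
    for t in("lid","cassette","ledge"):
        for r in ctrl.boxes_of(n,t): print(n,t,np.round(r["box"]),round(r["score"],2))
E
```

```text
{'time_s': np.float64(0.0), 'joints': array([ 0.913,  0.313,  1.498, -0.   ,  1.331, -0.223]), 'dq': array([-0.001,  0.001,  0.001,  0.002, -0.002,  0.   ]), 'tau': array([-2.0000e-03, -4.1227e+01, -2.5974e+01, -0.0000e+00,  4.0000e-03,
       -0.0000e+00]), 'eef_pos': array([220.99 , 475.908, 207.945]), 'ee_rot': array([-0.596,  0.596,  0.38 , -0.381]), 'force': array([-0.159, -0.72 ,  0.35 ]), 'wrist_torque': array([ 0.032,  0.029, -0.028]), 'grip_width': np.float64(0.999)}
scene [[424.10691013   0.         257.24872562]
 [  0.         424.10691013 198.69891709]
 [  0.           0.           1.        ]] [[ 3.56000e-01 -6.83000e-01  6.38000e-01  1.25276e+03]
 [ 9.34000e-01  2.74000e-01 -2.28000e-01 -2.46977e+02]
 [-1.90000e-02  6.77000e-01  7.36000e-01  9.15867e+02]
 [ 0.00000e+00  0.00000e+00  0.00000e+00  1.00000e+00]] ['img', 'intrinsics', 'T']
scene lid [243. 176. 310. 213.] 0.92
scene lid [287. 105. 341. 153.] 0.68
scene cassette [134. 213. 203. 265.] 0.58
scene cassette [ 74. 179. 133. 234.] 0.57
scene ledge [209. 163. 357. 246.] 0.75
scene ledge [361. 166. 402. 201.] 0.18
top [[403.42361724   0.         259.2822199 ]
 [  0.         403.42361724 192.19376479]
 [  0.           0.           1.        ]] [[-1.500000e-02  9.840000e-01 -1.770000e-01  2.900600e+02]
 [-1.000000e+00 -1.800000e-02 -1.300000e-02  1.772000e+00]
 [-1.600000e-02  1.770000e-01  9.840000e-01  1.188453e+03]
 [ 0.000000e+00  0.000000e+00  0.000000e+00  1.000000e+00]] ['img', 'intrinsics', 'T']
top lid [111. 249. 192. 337.] 0.7
top lid [215. 169. 268. 204.] 0.65
top cassette [316. 161. 377. 209.] 0.93
top cassette [372. 213. 434. 283.] 0.87
top cassette [205. 144. 217. 156.] 0.56
top cassette [215. 173. 269. 204.] 0.49
top ledge [174. 136. 309. 221.] 0.89
```

View pics/scene0.png

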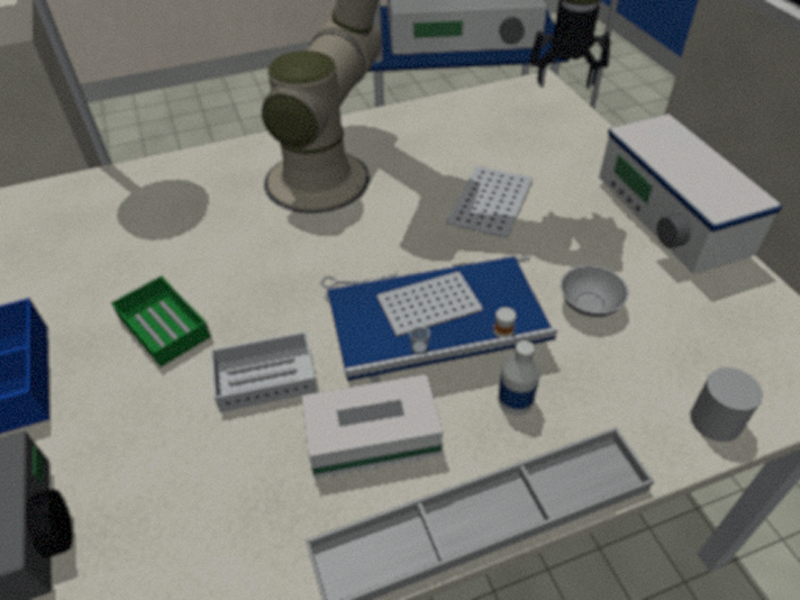

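View pics/top0.png

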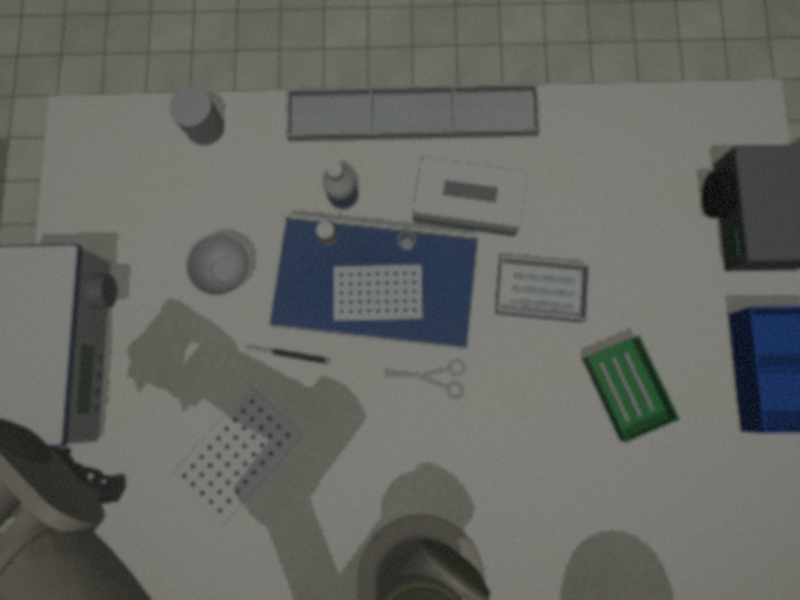

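The top view shows the lid at about (378,292), the ledge corners at (288,217), (476,238), (467,346) and (271,323), and the grey cassette at (542,287). The cassette lies past the right end, the robot's -y side, so I'll push that way. The green box at (630,388) and the large plate at (238,455) are decoys.

```bash
cat > h.py <<'E'
import numpy as np,cv2
from rig import ctrl
def unproj(c,p,z):
    K,T=c["intrinsics"],c["T"];p=np.atleast_2d(np.asarray(p,float))
    d=np.c_[(p[:,0]-K[0,2])/K[0,0],-(p[:,1]-K[1,2])/K[1,1],-np.ones(len(p))]@T[:3,:3].T
    o=T[:3,3];return (o+d*((z-o[2])/d[:,2:]))[:,:2]
def rect(c,mask,z,close=9):
    m=mask.astype(np.uint8)
    m=cv2.morphologyEx(m,cv2.MORPH_CLOSE,np.ones((close,close)))
    n,l,st,_=cv2.connectedComponentsWithStats(m);k=1+np.argmax(st[1:,4])
    cs=max(cv2.findContours((l==k).astype(np.uint8),cv2.RETR_EXTERNAL,cv2.CHAIN_APPROX_NONE)[0],key=len)[:,0]
    w=unproj(c,cs,z).astype(np.float32)
    r=cv2.minAreaRect(w);return r,cv2.boxPoints(r)
def lidledge(n="top",tag=None):
    c=ctrl.capture(n);out={}
    hsv=cv2.cvtColor(c["img"],cv2.COLOR_RGB2HSV)
    for t,z in(("lid",65),("ledge",60)):
        rs=ctrl.regions_of(n,t)
        for r in rs:
            R,b=rect(c,r["region"],z)
            print(n,t,round(r["score"],2),"box",np.round(r["box"]),"ctr",np.round(R[0],1),"size",np.round(R[1],1),"ang",round(R[2],1));print(np.round(b).tolist())
    if tag:cv2.imwrite(f"pics/{tag}.png",cv2.resize(c["img"][:,:,::-1],(800,600),interpolation=cv2.INTER_CUBIC))
    return c
E
python3 - <<'E'
from h import *
for n in("top","scene"):
    c=lidledge(n)
    hsv=cv2.cvtColor(c["img"],cv2.COLOR_RGB2HSV)
    m=cv2.inRange(hsv,(100,110,30),(130,255,255))
    box=(165,125,315,230) if n=="top" else (205,160,360,246)
    M=np.zeros_like(m);x0,y0,x1,y1=box;M[y0:y1,x0:x1]=m[y0:y1,x0:x1]
    R,b=rect(c,M>0,60,3);print("blue",R,np.round(b).tolist())
    # lid: hole inside
    n2,l,st,ce=cv2.connectedComponentsWithStats(((M==0)*255).astype(np.uint8))
    for i in range(1,n2):
        if st[i,4]>500 and st[i,2]<150:
            R,b=rect(c,l==i,65,9);print("hole",st[i],R,np.round(b).tolist())
    for t in("jar","cup","clamp","probe","cassette"):
        for r in ctrl.boxes_of(n,t)[:2]:
            bb=r["box"];print(t,round(r["score"],2),np.round(bb),np.round(unproj(c,[[(bb[0]+bb[2])/2,(bb[1]+bb[3])/2]],{"jar":82,"cup":80}.get(t,5)),0))
E
```

```text
top lid 0.85 box [113. 252. 193. 334.] ctr [223.2 312.8] size [136.6 209.4] ang 46.0
[[100.0, 336.0], [251.0, 191.0], [346.0, 289.0], [195.0, 435.0]]
top lid 0.56 box [215. 169. 269. 206.] ctr [507.9  64. ] size [100.4 161.2] ang 0.2
[[457.0, 144.0], [458.0, -17.0], [558.0, -16.0], [558.0, 145.0]]
top ledge 0.68 box [174. 136. 307. 219.] ctr [532.8  71.7] size [357.8 215.7] ang 82.3
[[402.0, -91.0], [616.0, -120.0], [664.0, 234.0], [450.0, 264.0]]
top ledge 0.17 box [249. 230. 298. 255.] ctr [343.5 -20.6] size [ 65.7 139.8] ang 8.1
[[301.0, 44.0], [321.0, -94.0], [386.0, -85.0], [366.0, 53.0]]
blue ((530.5291748046875, 72.79998779296875), (348.1835021972656, 191.70083618164062), 82.56936645507812) [[413.0, -87.0], [603.0, -112.0], [648.0, 233.0], [458.0, 258.0]]
jar 0.6 [204. 145. 217. 159.] [[607. 154.]]
jar 0.33 [176. 134. 307. 226.] [[525.  65.]]
clamp 0.85 [246. 234. 288. 251.] [[353.  -3.]]
probe 0.61 [156. 219. 211. 233.] [[406. 241.]]
cassette 0.68 [373. 215. 433. 281.] [[ 331. -397.]]
cassette 0.56 [314. 161. 376. 210.] [[ 519. -240.]]
scene lid 0.9 box [286. 105. 342. 152.] 
[... 171 characters left out ...]
ize [105.6 159.9] ang 0.1
[[460.0, 147.0], [460.0, -12.0], [566.0, -12.0], [566.0, 148.0]]
scene ledge 0.82 box [208. 164. 355. 248.] ctr [541.4  74.2] size [369.7 231. ] ang 83.2
[[405.0, -96.0], [634.0, -123.0], [678.0, 244.0], [449.0, 271.0]]
blue ((525.48291015625, 74.9483413696289), (355.0090637207031, 181.85565185546875), 82.43657684326172) [[412.0, -89.0], [592.0, -113.0], [639.0, 239.0], [459.0, 263.0]]
jar 0.52 [318. 197. 330. 214.] [[618. 166.]]
jar 0.33 [206. 165. 356. 245.] [[576.  61.]]
cup 0.71 [262. 207. 275. 228.] [[601.  16.]]
clamp 0.67 [206. 177. 232. 194.] [[369. -52.]]
cassette 0.98 [136. 214. 205. 265.] [[ 518. -235.]]
cassette 0.73 [ 72. 176. 133. 232.] [[ 316. -391.]]
```

```bash
cat >> h.py <<'E'
from scipy.spatial.transform import Rotation as Ro
PSI=np.radians(-7.5)
EX=np.array([np.cos(PSI),np.sin(PSI),0]);EY=np.array([-np.sin(PSI),np.cos(PSI),0])
C=np.array([533.8,73.1,0])
def toled(p): p=np.asarray(p)-C[:len(p)];return np.array([p@EX[:len(p)],p@EY[:len(p)]])
def plan(x,y,z,fine=None):
    s=ctrl.sense();w=s["ee_rot"];R=Ro.from_quat([w[1],w[2],w[3],w[0]]).as_matrix();p=np.array(s["eef_pos"])
    print("t",round(s["time_s"],2),"pos",np.round(p,1),"led",np.round(toled(p),1),"F",np.round(s["force"],1),"grip",round(s["grip_width"],3))
    print("axes",np.round(R,3).tolist())
    d=C+x*EX+y*EY;d[2]=z;off=R.T@(d-p)/1000
    xt=R[:,0];a=np.arctan2(xt@EY,xt@EX);print("tool x angle in ledge deg",np.degrees(a))
    for k in(0,np.pi,-np.pi):
        ang=k-a
        # yaw about tool y (down): positive = negative about world z
        print("yaw",round(-ang,4))
    print("offset",np.round(off,4))
    return off
E
python3 - <<'E'
from h import *
for t in((-28,112,170),):plan(*t)
print("lid in led",toled([508,64]),toled([513,67.6]),"jar",toled([607,154]),toled([618,166]),"cup",toled([601,16]))
E
```

```text
t 1.2 pos [221.2 476.1 208.5] led [-362.6  358.8] F [ 0.1 -0.   0.2] grip 0.999
axes [[0.421, -0.0, -0.907], [0.907, -0.0, 0.421], [-0.0, -1.0, -0.0]]
tool x angle in ledge deg 72.58898346330069
yaw 1.2669
yaw -1.8747
yaw 4.4085
offset [-0.1354  0.0385 -0.3931]
lid in led [-24.39148907 -12.389724  ] [-19.90415906  -8.16789154] jar [62.0141949  89.76240656] [ 71.35377407 103.09553301] cup [ 74.07814026 -47.84014147]
```

jog_arm:
  targets:
    - {"offset":[-0.014,0,-0.04],"yaw":0.11}
    - {"offset":[-0.028,0,-0.079],"yaw":0.22}
    - {"offset":[-0.041,0,-0.118],"yaw":0.33}
    - {"offset":[-0.054,0,-0.157],"yaw":0.44}
    - {"offset":[-0.068,0,-0.197],"yaw":0.55}
    - {"offset":[-0.081,0,-0.236],"yaw":0.66}
    - {"offset":[-0.095,0,-0.275],"yaw":0.77}
    - {"offset":[-0.108,0,-0.314],"yaw":0.88}
    - {"offset":[-0.122,0,-0.354],"yaw":0.99}
    - {"offset":[-0.135,0,-0.393],"yaw":1.1}
    - {"offset":[-0.135,0,-0.393],"yaw":1.2}
    - {"offset":[-0.135,0,-0.393],"yaw":1.267}
  fingers: 0.05

```text
time_s: 2.2
eef_pos: [522.0, 186.3, 207.9]
ee_rot: [-0.705, 0.705, -0.05, 0.049]
force: [-0.6, 0.0, 0.5]
grip_width: 0.589
```

```bash
python3 - <<'E'
from h import *
plan(-28,112,100)
E
```

```text
t 2.2 pos [522.  186.3 207.9] led [-26.5 110.7] F [-0.6  0.   0.5] grip 0.589
axes [[0.99, -0.001, 0.139], [-0.139, -0.0, 0.99], [-0.001, -1.0, -0.0]]
tool x angle in ledge deg -0.49326561779404077
yaw -0.0086
yaw -3.1502
yaw 3.133
offset [-0.0014  0.1079  0.0013]
```

jog_arm:
  targets:
    - {"offset":[-0.001,0.025,0.001],"yaw":-0.009}
    - {"offset":[-0.001,0.05,0.001],"yaw":-0.009}
    - {"offset":[-0.001,0.075,0.001],"yaw":-0.009}
    - {"offset":[-0.001,0.1,0.001],"yaw":-0.009}
    - {"offset":[-0.001,0.108,0.001],"yaw":-0.009}
    - {"offset":[-0.001,0.108,0.001],"yaw":-0.009}

```text
time_s: 2.7
eef_pos: [520.1, 187.2, 98.3]
ee_rot: [-0.705, 0.706, -0.048, 0.045]
force: [0.0, 0.1, 0.0]
grip_width: 0.583
```

```bash
python3 - <<'E'
from h import *
plan(-28,112,78)
for n in("scene","top"):lidledge(n,n+"1")
E
```

```text
t 2.7 pos [520.1 187.2  98.3] led [-28.5 111.4] F [0.  0.1 0. ] grip 0.583
axes [[0.991, -0.004, 0.13], [-0.13, -0.001, 0.991], [-0.004, -1.0, -0.001]]
tool x angle in ledge deg 0.017928612495522796
yaw 0.0003
yaw -3.1413
yaw 3.1419
offset [0.0005 0.0203 0.0007]
scene lid 0.74 box [244. 177. 310. 212.] ctr [513.1  70.4] size [159.7 103.1] ang 89.0
[[460.0, -9.0], [563.0, -10.0], [566.0, 149.0], [463.0, 151.0]]
scene lid 0.63 box [287. 112. 312. 147.] ctr [277.7 243. ] size [ 70.3 179.3] ang 66.8
[[181.0, 246.0], [346.0, 175.0], [374.0, 240.0], [209.0, 311.0]]
scene ledge 0.73 box [207. 165. 356. 247.] ctr [539.4  73.8] size [363.5 225.4] ang 83.9
[[408.0, -95.0], [632.0, -119.0], [671.0, 243.0], [447.0, 267.0]]
top lid 0.82 box [114. 275. 136. 308.] ctr [216.3 375.8] size [ 51.8 105.9] ang 50.0
[[159.0, 390.0], [240.0, 322.0], [274.0, 362.0], [192.0, 430.0]]
top lid 0.65 box [214. 170. 269. 204.] ctr [508.5  66.5] size [162.2 104. ] ang 89.0
[[455.0, -14.0], [559.0, -15.0], [562.0, 147.0], [458.0, 148.0]]
top ledge 0.66 box [203. 139. 306. 222.] ctr [525.8  31.3] size [276.6 215. ] ang 82.4
[[401.0, -92.0], [614.0, -120.0], [651.0, 154.0], [438.0, 183.0]]
```

View pics/scene1.png

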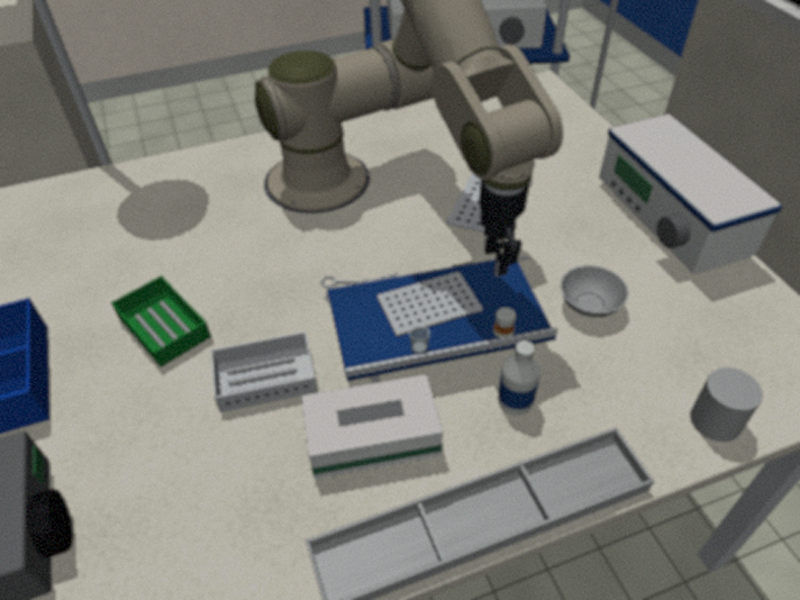

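View pics/top1.png

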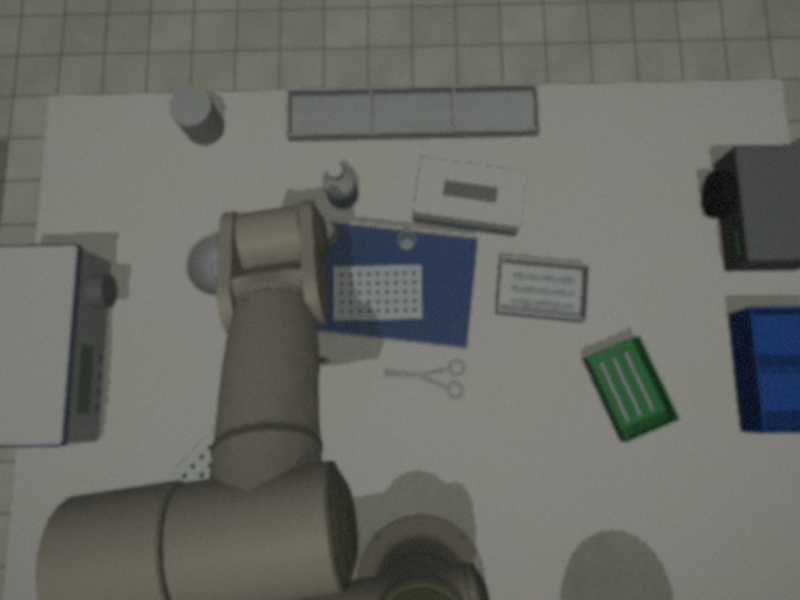

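The scene view shows the gripper at about (503,250), over the ledge beyond the lid's right-hand end and clear of the jar at (505,320). Next I'll descend and feel for the ledge.

jog_arm:
  targets:
    - {"offset":[0,0.005,0]}
    - {"offset":[0,0.01,0]}
    - {"offset":[0,0.014,0]}
    - {"offset":[0,0.016,0]}
    - {"offset":[0,0.016,0]}

```text
schema error: expected keys offset, yaw
```

jog_arm:
  targets:
    - {"offset":[0,0.001,0]}
    - {"offset":[0,0.002,0]}
    - {"offset":[0,0.003,0]}
    - {"offset":[0,0.003,0]}

```text
schema error: expected keys offset, yaw
```

jog_arm:
  targets:
    - {"offset":[0,0.005,0],"yaw":0}
    - {"offset":[0,0.01,0],"yaw":0}
    - {"offset":[0,0.014,0],"yaw":0}
    - {"offset":[0,0.016,0],"yaw":0}
    - {"offset":[0,0.016,0],"yaw":0}

```text
time_s: 3.42
eef_pos: [521.4, 187.5, 84.5]
ee_rot: [-0.706, 0.706, -0.046, 0.046]
force: [0.8, 0.5, -0.8]
grip_width: 0.586
```

jog_arm:
  targets:
    - {"offset":[0,0.001,0],"yaw":0}
    - {"offset":[0,0.002,0],"yaw":0}
    - {"offset":[0,0.002,0],"yaw":0}

```text
time_s: 3.67
eef_pos: [521.3, 187.4, 82.3]
ee_rot: [-0.706, 0.706, -0.046, 0.046]
force: [-0.2, -0.8, -0.7]
grip_width: 0.585
```

jog_arm:
  targets:
    - {"offset":[0,0.001,0],"yaw":0}
    - {"offset":[0,0.002,0],"yaw":0}
    - {"offset":[0,0.002,0],"yaw":0}

```text
time_s: 3.92
eef_pos: [521.2, 187.4, 80.2]
ee_rot: [-0.706, 0.706, -0.046, 0.046]
force: [-1.2, 0.2, 0.5]
grip_width: 0.585
```

jog_arm:
  targets:
    - {"offset":[0,0.001,0],"yaw":0}
    - {"offset":[0,0.002,0],"yaw":0}
    - {"offset":[0,0.002,0],"yaw":0}

```text
time_s: 4.17
eef_pos: [521.1, 187.4, 78.0]
ee_rot: [-0.706, 0.706, -0.046, 0.046]
force: [0.1, 0.1, -0.3]
grip_width: 0.585
```

jog_arm:
  targets:
    - {"offset":[0,0.001,0],"yaw":0}
    - {"offset":[0,0.0015,0],"yaw":0}
    - {"offset":[0,0.0015,0],"yaw":0}

```text
time_s: 4.42
eef_pos: [521.1, 187.4, 76.3]
ee_rot: [-0.706, 0.706, -0.046, 0.046]
force: [-0.5, 0.1, -0.1]
grip_width: 0.586
```

jog_arm:
  targets:
    - {"offset":[0,0.001,0],"yaw":0}
    - {"offset":[0,0.0015,0],"yaw":0}
    - {"offset":[0,0.0015,0],"yaw":0}

```text
time_s: 4.67
eef_pos: [521.0, 187.4, 74.7]
ee_rot: [-0.706, 0.706, -0.046, 0.046]
force: [0.4, 0.1, -0.6]
grip_width: 0.584
```

jog_arm:
  targets:
    - {"offset":[0,0.001,0],"yaw":0}
    - {"offset":[0,0.0015,0],"yaw":0}
    - {"offset":[0,0.0015,0],"yaw":0}

```text
time_s: 4.92
eef_pos: [520.9, 187.4, 73.0]
ee_rot: [-0.706, 0.706, -0.047, 0.046]
force: [0.4, -0.0, -0.1]
grip_width: 0.587
```

jog_arm:
  targets:
    - {"offset":[0,0.001,0],"yaw":0}
    - {"offset":[0,0.001,0],"yaw":0}

```text
time_s: 5.08
eef_pos: [520.8, 187.4, 71.8]
ee_rot: [-0.705, 0.706, -0.047, 0.046]
force: [-0.1, -0.0, -1.3]
grip_width: 0.585
```

jog_arm:
  targets:
    - {"offset":[0,0.001,0],"yaw":0}
    - {"offset":[0,0.001,0],"yaw":0}

```text
time_s: 5.25
eef_pos: [520.7, 187.3, 70.6]
ee_rot: [-0.705, 0.706, -0.047, 0.046]
force: [-0.1, -0.2, 0.3]
grip_width: 0.584
```

jog_arm:
  targets:
    - {"offset":[0,0.001,0],"yaw":0}
    - {"offset":[0,0.001,0],"yaw":0}

```text
time_s: 5.42
eef_pos: [520.6, 187.3, 69.4]
ee_rot: [-0.705, 0.706, -0.047, 0.045]
force: [-0.5, 0.6, 0.2]
grip_width: 0.583
```

jog_arm:
  targets:
    - {"offset":[0,0.001,0],"yaw":0}
    - {"offset":[0,0.001,0],"yaw":0}

```text
time_s: 5.58
eef_pos: [520.5, 187.3, 68.2]
ee_rot: [-0.705, 0.706, -0.047, 0.045]
force: [-0.1, -0.2, -0.6]
grip_width: 0.584
```

jog_arm:
  targets:
    - {"offset":[0,0.001,0],"yaw":0}
    - {"offset":[0,0.001,0],"yaw":0}

```text
time_s: 5.75
eef_pos: [520.4, 187.3, 67.0]
ee_rot: [-0.705, 0.706, -0.047, 0.045]
force: [0.3, 0.6, -0.2]
grip_width: 0.58
```

jog_arm:
  targets:
    - {"offset":[0,0.001,0],"yaw":0}
    - {"offset":[0,0.001,0],"yaw":0}

```text
time_s: 5.92
eef_pos: [520.3, 187.3, 65.8]
ee_rot: [-0.705, 0.706, -0.047, 0.045]
force: [-0.3, 0.2, 0.5]
grip_width: 0.583
```

```bash
python3 - <<'E'
from h import *
s=ctrl.sense();print(s["tau"],s["wrist_torque"],s["force"])
c=ctrl.capture("scene");a=c["img"][120:250,200:370,::-1]
cv2.imwrite("pics/z1.png",cv2.resize(a,None,fx=4.5,fy=4.5,interpolation=cv2.INTER_CUBIC))
E
```

```text
[-2.51012592e-03 -4.71176720e+01 -2.22917604e+01  2.60527531e-04
 -2.49957206e-02  2.62328672e-05] [-0.04557076  0.0039208   0.00523504] [-0.30289113  0.23426375  0.53460168]
```

View pics/z1.png

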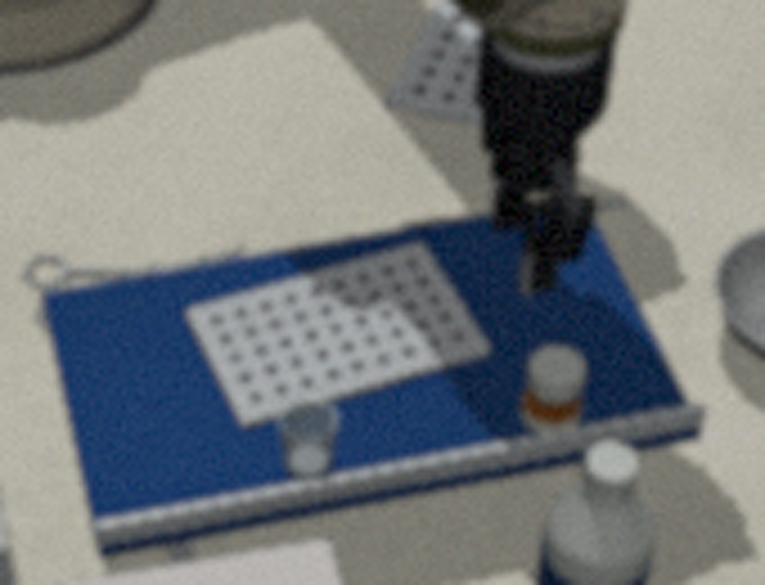

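```bash
python3 - <<'E'
from h import *
c=ctrl.capture("scene")
for z in(60,65,70,75):print(z,toled(unproj(c,[[320,184.6]],z)[0]))
print(toled(ctrl.sense()["eef_pos"][:2]))
for d in ((-3,0),(25,0),(32,0),(39,0)):
  p=C+(d[0]-29)*EX+111*EY
  for z in(58,62,66):
    p[2]=z;T=c["T"];q=T[:3,:3].T@(p-T[:3,3]);K=c["intrinsics"]
    u=K[0,0]*q[0]/-q[2]+K[0,2];v=-K[1,1]*q[1]/-q[2]+K[1,2];print(d,z,(u-200)*4.5,(v-120)*4.5)
E
```

```text
60 [-23.95176079 126.38154029]
65 [-19.40351119 124.3375495 ]
70 [-14.85526158 122.29355871]
75 [-10.30701197 120.24956791]
[-28.21906494 111.4450597 ]
(-3, 0) 58 512.2180292259334 288.4186867175911
(-3, 0) 62 512.7253177526358 283.9395458705312
(-3, 0) 66 513.2351079980981 279.43831591619517
(25, 0) 58 526.6449339119613 319.65768371340556
(25, 0) 62 527.1962458542175 315.18613700333617
(25, 0) 66 527.750319490953 310.6921909129595
(32, 0) 58 530.322675606626 327.62120494345
(32, 0) 62 530.88538877436 323.151979943539
(32, 0) 66 531.4509319050313 318.6602785882933
(39, 0) 58 534.0294973373124 335.6476940226412
(39, 0) 62 534.6037753369008 331.18096770284706
(39, 0) 66 535.1809529364801 326.69168833451636
```

```bash
python3 - <<'E'
from h import *
c=ctrl.capture("scene");T=c["T"];K=c["intrinsics"]
a=c["img"][140:215,290:365,::-1].astype(float)
a=np.clip((a/255)**.5*255*1.2,0,255).astype(np.uint8)
a=cv2.resize(a,None,fx=8,fy=8,interpolation=cv2.INTER_CUBIC)
for dx in(-39,-25,25,39):
  for z in (60,):
    p=C+(dx-28.2)*EX+111.4*EY;p[2]=z;q=T[:3,:3].T@(p-T[:3,3])
    u=K[0,0]*q[0]/-q[2]+K[0,2];v=-K[1,1]*q[1]/-q[2]+K[1,2]
    cv2.circle(a,(int((u-290)*8),int((v-140)*8)),4,(0,0,255),-1)
cv2.imwrite("pics/z2.png",a)
E
```

```text
(no output)
```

View pics/z2.png

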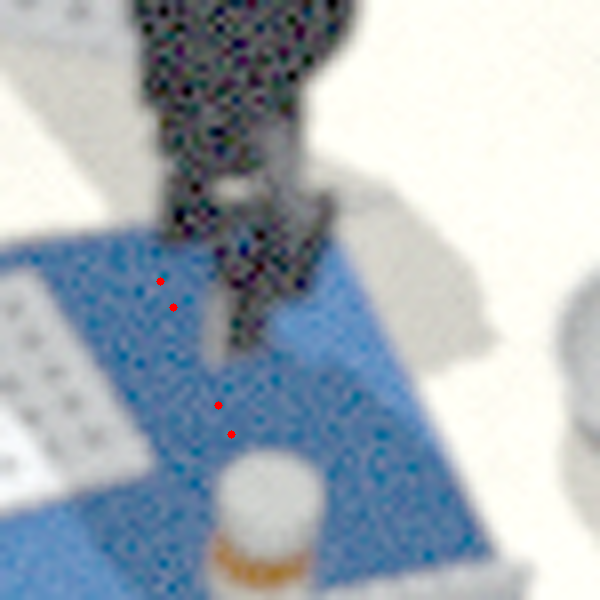

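The picture puts the fingertips about 25–30 mm above the ledge, at pixel (238,355) of the crop against an expected (225,420) on contact. That disagrees with the nominal tool geometry, so I'll keep descending in guarded steps and look again.

jog_arm:
  targets:
    - {"offset":[0,0.002,0],"yaw":0}
    - {"offset":[0,0.004,0],"yaw":0}
    - {"offset":[0,0.004,0],"yaw":0}

```text
time_s: 6.32
eef_pos: [520.1, 187.2, 61.5]
ee_rot: [-0.705, 0.706, -0.047, 0.045]
force: [-1.1, 0.2, 0.3]
grip_width: 0.583
```

```bash
cat >> h.py <<'E'
def tipview(name):
    c=ctrl.capture("scene");T=c["T"];K=c["intrinsics"];s=ctrl.sense();t=toled(s["eef_pos"][:2])
    print(s["eef_pos"],s["force"],s["wrist_torque"],t)
    a=c["img"][140:215,290:365,::-1].astype(float)
    a=np.clip((a/255)**.5*255*1.2,0,255).astype(np.uint8)
    a=cv2.resize(a,None,fx=8,fy=8,interpolation=cv2.INTER_CUBIC)
    for dx in(-32,32):
      for z,col in ((60,(0,0,255)),(80,(0,255,0)),(100,(0,255,255))):
        p=C+(dx+t[0])*EX+t[1]*EY;p[2]=z;q=T[:3,:3].T@(p-T[:3,3])
        u=K[0,0]*q[0]/-q[2]+K[0,2];v=-K[1,1]*q[1]/-q[2]+K[1,2]
        cv2.circle(a,(int((u-290)*8),int((v-140)*8)),3,col,-1)
    cv2.imwrite(f"pics/{name}.png",a)
E
python3 -c "
from h import *
tipview('z3')"
```

```text
[520.22682983 187.26788421  61.70719288] [-0.47629029 -0.39686839 -0.4621673 ] [0.007098   0.01912065 0.04779027] [-28.35894902 111.41950791]
```

View pics/z3.png

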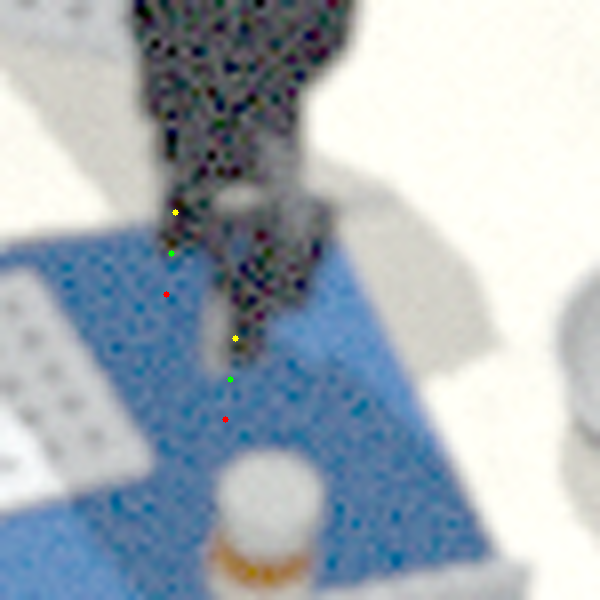

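jog_arm:
  targets:
    - {"offset":[0,0.002,0],"yaw":0}
    - {"offset":[0,0.004,0],"yaw":0}
    - {"offset":[0,0.004,0],"yaw":0}

```text
time_s: 6.62
eef_pos: [520.0, 187.2, 57.2]
ee_rot: [-0.705, 0.706, -0.047, 0.045]
force: [-0.1, -1.5, 0.8]
grip_width: 0.587
```

jog_arm:
  targets:
    - {"offset":[0,0.002,0],"yaw":0}
    - {"offset":[0,0.003,0],"yaw":0}
    - {"offset":[0,0.003,0],"yaw":0}

```text
time_s: 6.87
eef_pos: [519.8, 187.2, 53.9]
ee_rot: [-0.705, 0.706, -0.048, 0.045]
force: [0.1, -0.5, 0.5]
grip_width: 0.581
```

```bash
python3 -c "
from h import *
tipview('z4')
c=ctrl.capture('top');cv2.imwrite('pics/t4.png',cv2.resize(c['img'][120:240,130:330,::-1],None,fx=4,fy=4,interpolation=cv2.INTER_CUBIC))"
```

```text
[519.86701607 187.20343577  54.07354634] [0.26374849 0.19185271 0.77633261] [ 0.03000845  0.02398268 -0.01022165] [-28.70727231 111.30864572]
```

View pics/z4.png

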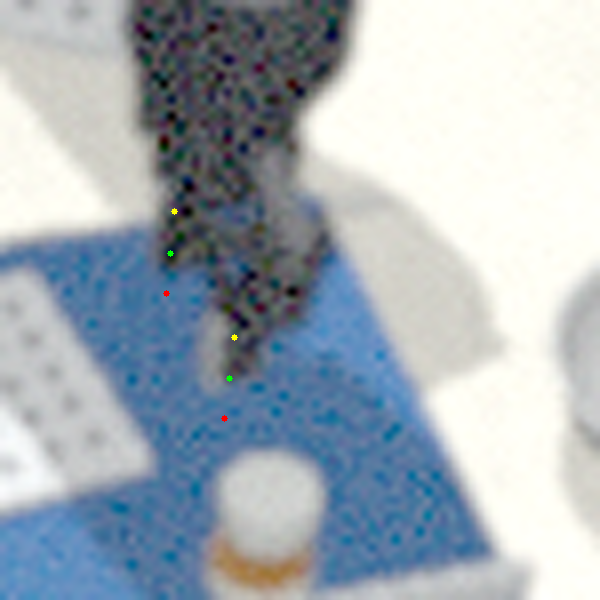

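View pics/t4.png

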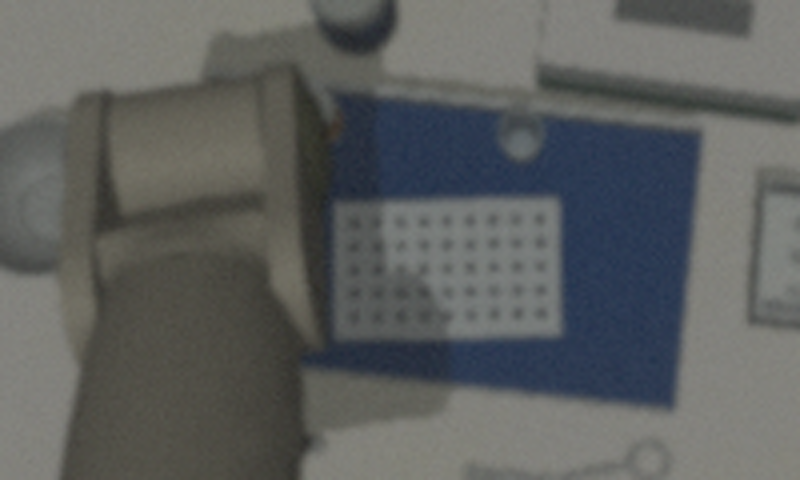

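jog_arm:
  targets:
    - {"offset":[0,0.002,0],"yaw":0}
    - {"offset":[0,0.004,0],"yaw":0}
    - {"offset":[0,0.004,0],"yaw":0}

```text
time_s: 7.22
eef_pos: [519.7, 187.2, 49.8]
ee_rot: [-0.705, 0.706, -0.048, 0.045]
force: [0.4, 0.2, -0.3]
grip_width: 0.583
```

jog_arm:
  targets:
    - {"offset":[0,0.001,0],"yaw":0}
    - {"offset":[0,0.002,0],"yaw":0}
    - {"offset":[0,0.002,0],"yaw":0}

```text
time_s: 7.47
eef_pos: [519.6, 187.1, 47.5]
ee_rot: [-0.705, 0.706, -0.048, 0.044]
force: [-0.9, -0.0, -1.0]
grip_width: 0.584
```

jog_arm:
  targets:
    - {"offset":[0,0.001,0],"yaw":0}
    - {"offset":[0,0.002,0],"yaw":0}
    - {"offset":[0,0.002,0],"yaw":0}

```text
time_s: 7.72
eef_pos: [519.5, 187.1, 45.3]
ee_rot: [-0.705, 0.706, -0.048, 0.044]
force: [-0.5, 0.1, -0.0]
grip_width: 0.584
```

```bash
python3 -c "
from h import *
tipview('z5')"
```

```text
[519.50413868 187.12466057  45.40412368] [-0.33789429  0.50851557  0.68626603] [-0.01547589 -0.01159886 -0.01837593] [-29.05676301 111.18317945]
```

View pics/z5.png

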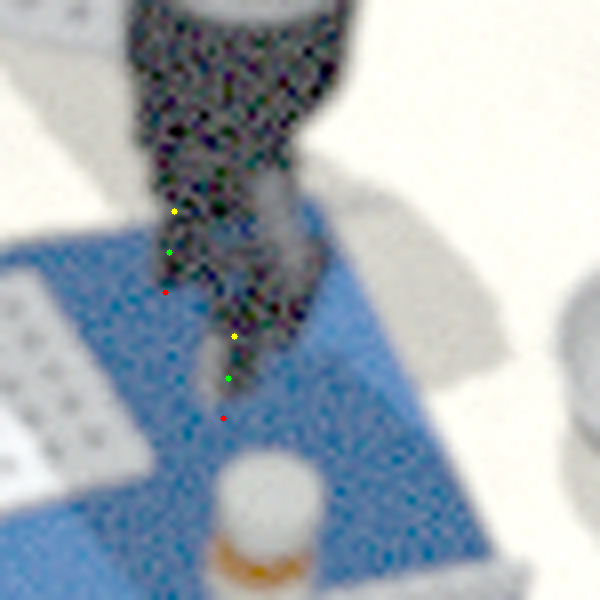

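jog_arm:
  targets:
    - {"offset":[0,0.001,0],"yaw":0}
    - {"offset":[0,0.002,0],"yaw":0}
    - {"offset":[0,0.002,0],"yaw":0}

```text
time_s: 8.02
eef_pos: [519.4, 187.1, 43.2]
ee_rot: [-0.705, 0.706, -0.048, 0.044]
force: [0.5, -0.1, 0.3]
grip_width: 0.588
```

jog_arm:
  targets:
    - {"offset":[0,0.001,0],"yaw":0}
    - {"offset":[0,0.0015,0],"yaw":0}
    - {"offset":[0,0.0015,0],"yaw":0}

```text
time_s: 8.27
eef_pos: [519.3, 187.1, 41.6]
ee_rot: [-0.705, 0.706, -0.048, 0.044]
force: [-0.4, -0.1, -0.4]
grip_width: 0.587
```

jog_arm:
  targets:
    - {"offset":[0,0.001,0],"yaw":0}
    - {"offset":[0,0.0015,0],"yaw":0}
    - {"offset":[0,0.0015,0],"yaw":0}

```text
time_s: 8.52
eef_pos: [519.2, 187.1, 39.9]
ee_rot: [-0.705, 0.706, -0.048, 0.044]
force: [-0.3, 0.5, -0.2]
grip_width: 0.589
```

jog_arm:
  targets:
    - {"offset":[0,0.001,0],"yaw":0}
    - {"offset":[0,0.001,0],"yaw":0}

```text
time_s: 8.68
eef_pos: [519.1, 187.1, 38.7]
ee_rot: [-0.705, 0.706, -0.048, 0.044]
force: [-0.0, 0.9, 0.1]
grip_width: 0.583
```

```bash
python3 -c "
from h import *
tipview('z6')"
```

```text
[519.13680212 187.07256887  38.78236602] [-0.09035102 -0.41468769  0.8520245 ] [ 0.0030357  -0.02359601  0.08620239] [-29.41415763 111.08358636]
```

View pics/z6.png

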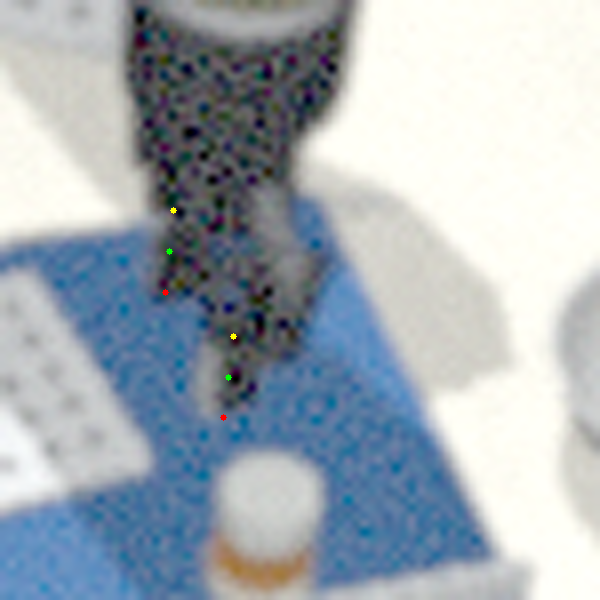

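jog_arm:
  targets:
    - {"offset":[0,0.001,0],"yaw":0}
    - {"offset":[0,0.001,0],"yaw":0}

```text
time_s: 8.9
eef_pos: [519.0, 187.1, 37.6]
ee_rot: [-0.705, 0.706, -0.048, 0.044]
force: [-0.1, 0.5, 0.3]
grip_width: 0.584
```

jog_arm:
  targets:
    - {"offset":[0,0.001,0],"yaw":0}
    - {"offset":[0,0.001,0],"yaw":0}

```text
time_s: 9.07
eef_pos: [518.9, 187.1, 36.4]
ee_rot: [-0.705, 0.706, -0.048, 0.044]
force: [0.1, 0.2, -0.1]
grip_width: 0.59
```

jog_arm:
  targets:
    - {"offset":[0,0.001,0],"yaw":0}
    - {"offset":[0,0.001,0],"yaw":0}

```text
time_s: 9.23
eef_pos: [518.8, 187.0, 35.2]
ee_rot: [-0.705, 0.706, -0.049, 0.044]
force: [0.1, 0.1, -0.5]
grip_width: 0.59
```

jog_arm:
  targets:
    - {"offset":[0,0.001,0],"yaw":0}
    - {"offset":[0,0.001,0],"yaw":0}

```text
time_s: 9.4
eef_pos: [519.0, 187.1, 34.4]
ee_rot: [-0.705, 0.706, -0.048, 0.044]
force: [-0.8, -0.1, 1.5]
grip_width: 0.585
```

jog_arm:
  targets:
    - {"offset":[0,0.001,0],"yaw":0}
    - {"offset":[0,0.001,0],"yaw":0}

```text
time_s: 9.57
eef_pos: [519.1, 187.1, 34.3]
ee_rot: [-0.705, 0.706, -0.048, 0.044]
force: [-4.0, -0.7, 9.6]
grip_width: 0.584
```

Contact came at a reported z of 34.4 mm, with 9.6 N. I'll back off about 1.5 mm and then push in stages.

jog_arm:
  targets:
    - {"offset":[0,-0.002,0],"yaw":0}
    - {"offset":[0,-0.002,0],"yaw":0}
    - {"offset":[0,-0.002,0],"yaw":0}

```text
time_s: 9.82
eef_pos: [519.1, 187.0, 36.3]
ee_rot: [-0.705, 0.706, -0.048, 0.044]
force: [-1.2, -0.3, 0.0]
grip_width: 0.584
```

```bash
python3 -c "
from h import *
plan(-28,60,36)"
```

```text
t 9.82 pos [519.1 187.   36.3] led [-29.4 111.1] F [-1.2 -0.3  0. ] grip 0.584
axes [[0.991, -0.006, 0.13], [-0.13, -0.001, 0.991], [-0.006, -1.0, -0.002]]
tool x angle in ledge deg 0.021502143308118334
yaw 0.0004
yaw -3.1412
yaw 3.142
offset [ 0.0014  0.0003 -0.0511]
```

jog_arm:
  targets:
    - {"offset":[0.0,0,-0.005],"yaw":0}
    - {"offset":[0,0,-0.01],"yaw":0}
    - {"offset":[0,0,-0.015],"yaw":0}
    - {"offset":[0,0,-0.02],"yaw":0}
    - {"offset":[0,0,-0.024],"yaw":0}
    - {"offset":[0,0,-0.028],"yaw":0}
    - {"offset":[0,0,-0.032],"yaw":0}
    - {"offset":[0,0,-0.036],"yaw":0}
    - {"offset":[0,0,-0.04],"yaw":0}
    - {"offset":[0,0,-0.045],"yaw":0}
    - {"offset":[0,0,-0.05],"yaw":0}

```text
time_s: 10.73
eef_pos: [512.6, 137.1, 36.4]
ee_rot: [-0.705, 0.706, -0.048, 0.044]
force: [1.1, 0.9, 0.6]
grip_width: 0.582
```

```bash
python3 -c "
from h import *
plan(-28,-59,36)
lidledge('scene','s7');c=lidledge('top','t7')"
```

```text
t 10.73 pos [512.6 137.1  36.4] led [-29.4  60.7] F [1.1 0.9 0.6] grip 0.582
axes [[0.991, -0.006, 0.13], [-0.13, -0.001, 0.992], [-0.006, -1.0, -0.002]]
tool x angle in ledge deg 0.030022419970971204
yaw 0.0005
yaw -3.1411
yaw 3.1421
offset [ 0.0013  0.0006 -0.1197]
scene lid 0.91 box [234. 176. 300. 214.] ctr [504.2  44.6] size [163.3 112.1] ang 86.6
[[443.0, -34.0], [555.0, -40.0], [565.0, 123.0], [453.0, 129.0]]
scene lid 0.77 box [315. 112. 343. 152.] ctr [321.3 324.9] size [ 46.2 206.5] ang 49.0
[[228.0, 375.0], [384.0, 240.0], [414.0, 275.0], [259.0, 410.0]]
scene lid 0.56 box [137. 215. 204. 264.] ctr [ 553.  -240.6] size [160.6 131.9] ang 83.1
[[478.0, -312.0], [609.0, -328.0], [628.0, -169.0], [497.0, -153.0]]
scene ledge 0.89 box [208. 163. 358. 247.] ctr [538.   74.7] size [369.2 231.2] ang 84.8
[[406.0, -99.0], [637.0, -120.0], [670.0, 248.0], [440.0, 269.0]]
top lid 0.94 box [232. 172. 279. 211.] ctr [498.5  25.7] size [133.4 105.5] ang 86.0
[[441.0, -37.0], [547.0, -44.0], [556.0, 89.0], [451.0, 96.0]]
top lid 0.9 box [135. 249. 158. 282.] ctr [283.7 317.9] size [ 44.3 107.7] ang 46.9
[[229.0, 338.0], [308.0, 265.0], [338.0, 297.0], [259.0, 371.0]]
top ledge 0.89 box [181. 135. 307. 224.] ctr [532.7  73.3] size [362.9 218.1] ang 82.3
[[400.0, -92.0], [617.0, -121.0], [665.0, 239.0], [449.0, 268.0]]
```

View pics/s7.png

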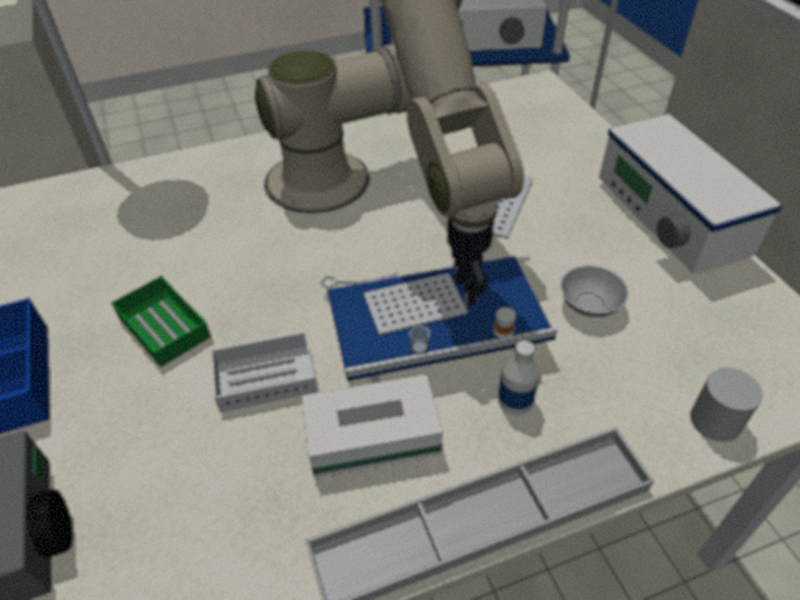

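The lid is sliding and straightening; in the scene view its near end is at about (465,295), against the fingers, and the cup and jar haven't moved. I'll carry on.

jog_arm:
  targets:
    - {"offset":[0.0,0,-0.005],"yaw":0}
    - {"offset":[0,0,-0.01],"yaw":0}
    - {"offset":[0,0,-0.015],"yaw":0}
    - {"offset":[0,0,-0.02],"yaw":0}
    - {"offset":[0,0,-0.025],"yaw":0}
    - {"offset":[0,0,-0.03],"yaw":0}
    - {"offset":[0,0,-0.035],"yaw":0}
    - {"offset":[0,0,-0.04],"yaw":0}
    - {"offset":[0,0,-0.045],"yaw":0}
    - {"offset":[0,0,-0.05],"yaw":0}

```text
time_s: 11.87
eef_pos: [505.9, 87.4, 36.4]
ee_rot: [-0.705, 0.706, -0.048, 0.044]
force: [-0.1, 1.7, -0.1]
grip_width: 0.586
```

jog_arm:
  targets:
    - {"offset":[0.0,0,-0.005],"yaw":0}
    - {"offset":[0,0,-0.01],"yaw":0}
    - {"offset":[0,0,-0.015],"yaw":0}
    - {"offset":[0,0,-0.02],"yaw":0}
    - {"offset":[0,0,-0.025],"yaw":0}
    - {"offset":[0,0,-0.03],"yaw":0}
    - {"offset":[0,0,-0.035],"yaw":0}
    - {"offset":[0,0,-0.04],"yaw":0}
    - {"offset":[0,0,-0.045],"yaw":0}
    - {"offset":[0,0,-0.048],"yaw":0}
    - {"offset":[0,0,-0.05],"yaw":0}
    - {"offset":[0,0,-0.05],"yaw":0}

```text
time_s: 12.87
eef_pos: [499.3, 37.4, 36.4]
ee_rot: [-0.705, 0.706, -0.048, 0.044]
force: [0.4, 0.2, -0.2]
grip_width: 0.582
```

```bash
python3 -c "
from h import *
plan(-28,-58,36)
lidledge('scene','s8');c=lidledge('top','t8')"
```

```text
t 12.87 pos [499.3  37.4  36.4] led [-29.5 -39.9] F [ 0.4  0.2 -0.2] grip 0.582
axes [[0.991, -0.006, 0.13], [-0.13, -0.001, 0.991], [-0.006, -1.0, -0.002]]
tool x angle in ledge deg 0.003495487494016906
yaw 0.0001
yaw -3.1415
yaw 3.1417
offset [ 0.0015  0.0005 -0.0181]
scene lid 0.86 box [202. 183. 262. 216.] ctr [485.6 -51.6] size [160.  104.2] ang 82.1
[[423.0, -124.0], [526.0, -138.0], [548.0, 20.0], [445.0, 35.0]]
scene lid 0.81 box [286. 104. 344. 150.] ctr [292.5 295.5] size [127.4 210.4] ang 47.7
[[172.0, 319.0], [328.0, 178.0], [413.0, 272.0], [258.0, 413.0]]
top lid 0.95 box [151. 251. 185. 272.] ctr [305.8 271.3] size [113.9  53.2] ang 76.5
[[267.0, 222.0], [318.0, 210.0], [345.0, 320.0], [293.0, 333.0]]
top lid 0.7 box [270. 180. 315. 218.] ctr [477.8 -76.4] size [118.3 100.6] ang 82.1
[[420.0, -128.0], [519.0, -142.0], [536.0, -25.0], [436.0, -11.0]]
top ledge 0.65 box [176. 136. 305. 224.] ctr [532.7  72.7] size [363.3 216.5] ang 83.1
[[403.0, -95.0], [618.0, -121.0], [662.0, 240.0], [447.0, 266.0]]
```

View pics/s8.png

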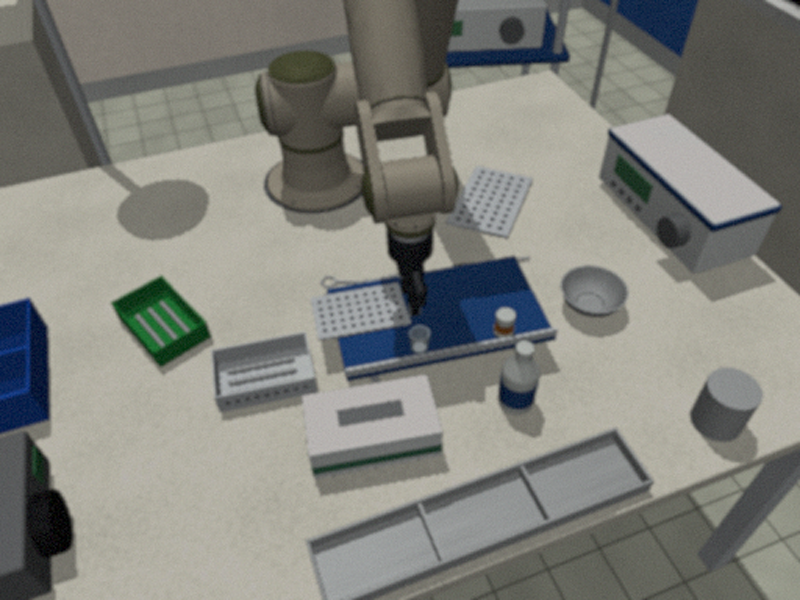

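View pics/t8.png

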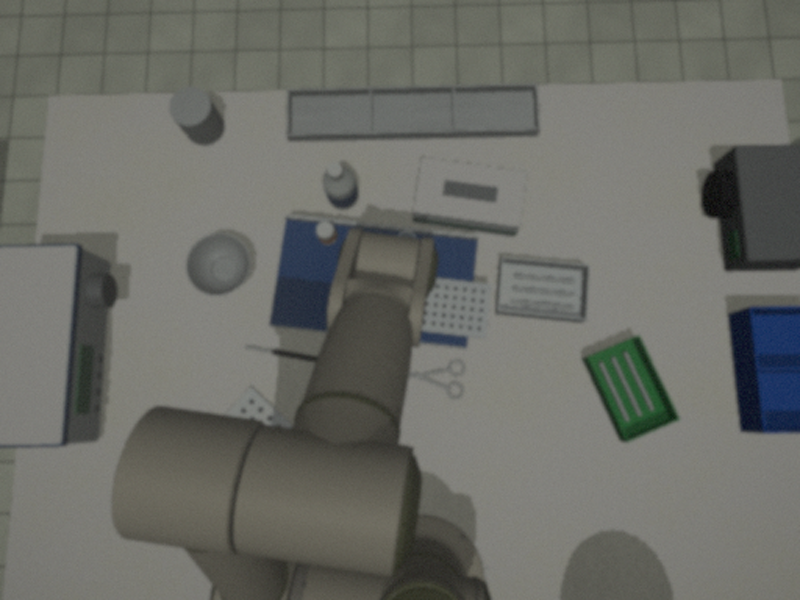

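Lid angle is now within about 0.5° of the ledge and its centre is near y = -132 mm. It needs another 19 mm or so.

jog_arm:
  targets:
    - {"offset":[0.0,0,-0.004],"yaw":0}
    - {"offset":[0,0,-0.008],"yaw":0}
    - {"offset":[0,0,-0.012],"yaw":0}
    - {"offset":[0,0,-0.015],"yaw":0}
    - {"offset":[0,0,-0.017],"yaw":0}
    - {"offset":[0,0,-0.019],"yaw":0}
    - {"offset":[0,0,-0.019],"yaw":0}
    - {"offset":[0,0,-0.019],"yaw":0}

```text
time_s: 13.83
eef_pos: [496.9, 18.9, 36.5]
ee_rot: [-0.705, 0.706, -0.048, 0.044]
force: [-0.5, 0.2, -0.1]
grip_width: 0.586
```

jog_arm:
  targets:
    - {"offset":[0,0,0.01],"yaw":0}
    - {"offset":[0,0,0.02],"yaw":0}
    - {"offset":[0,-0.02,0.025],"yaw":0}
    - {"offset":[0,-0.05,0.025],"yaw":0}
    - {"offset":[0,-0.085,0.025],"yaw":0}
    - {"offset":[0,-0.12,0.025],"yaw":0}
    - {"offset":[0,-0.15,0.03],"yaw":0}
    - {"offset":[0,-0.15,0.07],"yaw":0}
    - {"offset":[0,-0.15,0.11],"yaw":0}
    - {"offset":[0,-0.15,0.15],"yaw":0}
    - {"offset":[0,-0.15,0.19],"yaw":0}
    - {"offset":[0,-0.15,0.22],"yaw":0}

```text
time_s: 14.83
eef_pos: [525.7, 241.4, 185.9]
ee_rot: [-0.705, 0.706, -0.048, 0.043]
force: [0.8, -0.6, 0.2]
grip_width: 0.586
```

```bash
python3 -c "
from h import *
plan(-28,-58,36)
lidledge('scene','s9');c=lidledge('top','t9')"
```

```text
t 14.83 pos [525.7 241.4 185.9] led [-30.  165.8] F [ 0.8 -0.6  0.2] grip 0.586
axes [[0.992, -0.007, 0.128], [-0.128, -0.001, 0.992], [-0.006, -1.0, -0.002]]
tool x angle in ledge deg 0.15279757411977357
yaw 0.0027
yaw -3.1389
yaw 3.1443
offset [ 0.0023  0.1503 -0.2235]
scene lid 0.66 box [286. 106. 334. 150.] ctr [291.  295.8] size [129. 212.] ang 47.8
[[169.0, 319.0], [326.0, 177.0], [413.0, 272.0], [256.0, 415.0]]
scene lid 0.55 box [194. 181. 258. 218.] ctr [482.7 -70.4] size [159.6 104.2] ang 81.9
[[420.0, -142.0], [523.0, -157.0], [546.0, 1.0], [442.0, 16.0]]
scene lid 0.34 box [362. 168. 404. 204.] ctr [593.8 351.5] size [116.6 126.9] ang 28.0
[[513.0, 380.0], [572.0, 268.0], [675.0, 323.0], [616.0, 435.0]]
scene ledge 0.59 box [207. 163. 356. 246.] ctr [543.   73.3] size [360.8 233.2] ang 82.2
[[403.0, -90.0], [634.0, -121.0], [683.0, 236.0], [452.0, 268.0]]
top lid 0.64 box [261. 178. 320. 216.] ctr [479.  -73.1] size [159.8 101.5] ang 82.0
[[418.0, -145.0], [518.0, -159.0], [540.0, -1.0], [440.0, 13.0]]
top lid 0.5 box [109. 272. 193. 308.] ctr [259.5 218. ] size [35.  24.5] ang 45.6
[[239.0, 214.0], [256.0, 197.0], [280.0, 222.0], [263.0, 239.0]]
top ledge 0.81 box [175. 136. 305. 222.] ctr [532.7  72.9] size [362.5 217. ] ang 82.7
[[402.0, -93.0], [617.0, -121.0], [663.0, 239.0], [448.0, 267.0]]
```

View pics/s9.png

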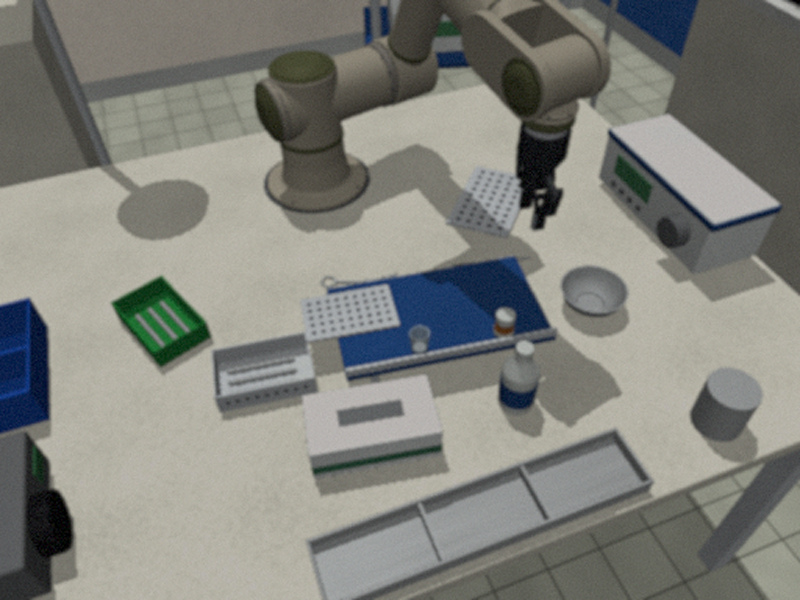

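View pics/t9.png

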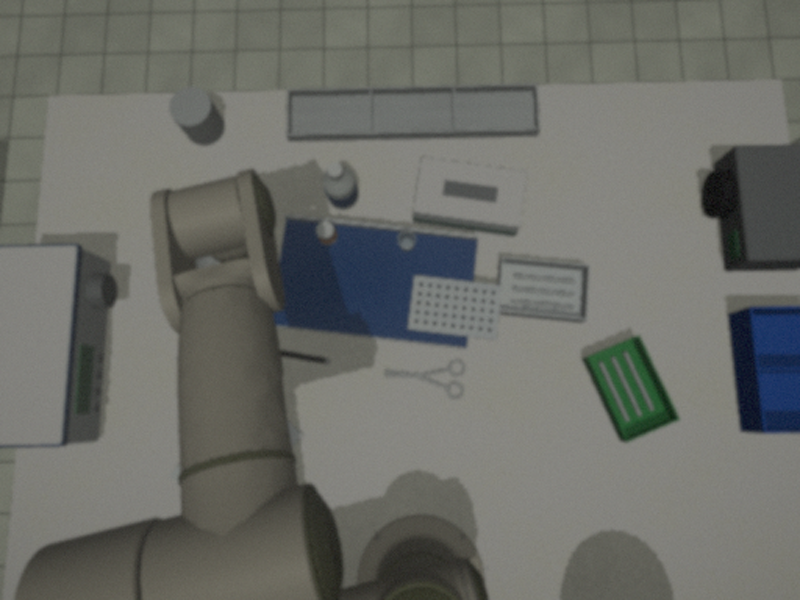

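The lid overhangs by about 50 mm and lies in line with the ledge, the arm is clear, and the bystanders look unmoved. I'll hand the job in.

```bash
python3 -c "
from rig import ctrl
print(ctrl.finish_job())"
```

```text
the job is handed in; nothing more can be done
None
```

The lid now lies flat on the ledge with about 50 mm of its 160 mm length beyond the cassette end, and I handed the job in at about 15 s. I pushed its far end with the two spread fingertips, squared to the ledge. That straightened it from about 7.5° askew as it slid, and then I backed off and raised the arm.

**Last checks, both cameras:**

| Check | Measured | Allowed |
|---|---|---|
| Lid centre along the ledge | -149 mm (scene), -152 mm (top) | -135 to -168 mm |
| Lid centre across the ledge | -32 to -35 mm | above -57 mm |
| Angle to the ledge | about 0.5° | under 8° |

In the pictures the jar, cup, cassette, bowl and other bystanders look unmoved, but I judged that by eye and did not re-measure them. The wrist force read near zero after the arm was clear.

**What disagreed:**
- **Fingertip height:** the fingertips touched the ledge only when the reported tool height was 34 mm. The stated tool geometry suggested between about 64 and 77 mm. I therefore set the pushing height by feel, with one light contact of about 10 N on the ledge, and confirmed it in the pictures.
- **Camera offset:** the two cameras differ by 3 to 5 mm in position, which is well inside the allowed range.

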